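# Hang the blue neck gauge in the gauge cabinet

## Robot

A 6-joint arm with a two-finger parallel gripper is mounted at the origin on the work surface. World frame = base frame: x ahead of the robot, y to its left, z up, the work surface at z = 0. Lengths are in m, angles in rad, forces in N, time in s.
With the tool pointing down it reaches from about 0.375 to 0.9 m from the base axis. Payload 3.1 kg.
Tool frame: the origin (TCP) lies midway between the tips of the shut fingers; the grasp point (between the pads) lies robot.grip_point_offset behind it (robot.grip_point_offset is the distance from the TCP to the grasp point, in m); z points along the fingers, y is the direction in which the jaws open and shut (so a half turn about z gives the same grasp; the last joint's range is limited). The gripper opens to 87 mm and grips with 3 to 60 N. Pads are 19 mm wide; open, the fingers measure 117 mm over their backs; the gripper's body (75 mm by 190 mm) begins 51 mm behind the grasp point.
Start: joints at [-1.304, 0.527, 1.433, -0, 1.181, -0.178], TCP at [0.269, -0.564, 0.223] pointing down, gripper open.
Joint ranges: [-3.08, 3.08], [-0.75, 2.2], [0.22, 2.44], [-1.43, 4.57], [0, 2.65], [-2.85, 2.85]. Speed limits (rad/s): [2.79, 2.79, 3.14, 3.14, 3.14, 3.14].

## Interface

Orientations are given as a unit quaternion [x, y, z, w].
In Python, from rig import robot, cams, hand_in gives the robot as it stands. The module is installed in compiled form; this text tells all that it offers.
- The arm moves only by the tool send_rows, never from a script. Its argument "steps" is one flat list of numbers, 5 for each row, row after row: the finger opening in m, from 0 to 0.087, then the shift along the tool's x, y, z in m, then the turn about the tool's z in rad. A call has 1 to 8 rows; each row is the pose to reach, as a shift and turn from the pose measured when the call began, along the tool's axes at that moment; what a row does not reach only later rows make up. A row lasts 1/8 s, in which the tool goes at most 62.5 mm and 10.7 degrees, less where a joint would pass 70% of its speed; a pose out of reach is approached as far as the arm can. A call with a gripper value outside its range is refused whole. The fingers move at their own pace and stop on an object; "force" is the grip in N (left out, the last holds). Time passes only in rows, so rows that repeat a pose let the fingers close. It gives the time, the measured TCP pose, the force and the opening at its end, in the units of the state.
- robot.get_obs(): the state, without advancing time (a new reading comes with each control period).
- cams.camera(name): name is "scene" or "top" or "wrist"; returns a dict with "color" (384x512x3 uint8, red, green, blue), "range_z" (384x512 float32, m along the optical axis (not along the pixel's ray), 0 where there is no reading), "intrinsics" (3x3 intrinsics, pixels), "extrinsics" (4x4, takes a point from camera to world coordinates). Camera axes: x right, y down, z forward; pixel columns grow to the right and rows downward; lengths in m; the calibration is good to about 2 mm. A picture is of the moment at which its call begins.
- hand_in(): hands the job in, once; it reports no verdict.
The state is a dict: "time": time; "q": joint angles; "joint_velocities": joint speeds; "joint_torque": joint torques, N m; "position": TCP position; "tool_rot": TCP orientation; "ft_force": force on the tool from outside, world axes, zero at the start; "moment": the same for the moment, N m; "grip_width": finger opening in m.
Only numpy, scipy, OpenCV 4.12 (cv2) and the standard library are available. Lean on these libraries where they do the work, as an engineer would, in place of code of your own. Each camera call takes 0.05 s, during which the arm holds its last target.

## Task

Put the blue-gripped bottle-neck gauge away: lower it through the hatch in the roof of the gauge cabinet and hang it by its bow on the hook inside, without touching the cabinet with the gauge or the robot. Leave it hanging freely and still, and leave the yellow gauge standing where it is.

Things in the scene. Friction and masses are not known exactly. Their poses are not given: they have to be found in the camera images.
- gauge_blue: Gauge to hang, 145 mm tall, 0.2-0.4 kg, stands loose. Origin: centre of underside, z up. Steel plug 42 mm dia, z 0-35; above it a bow of 8 mm bar in the y-z plane: window seen along x, 44 mm wide (y), from z 35 to its peaked top (underside z 89 mid, 77 at sides); blue grip 20 (x) by 14 (y) mm, z 92-145: pinch its y faces at about z 130. Same if turned half round.
- gauge_yellow: The same gauge with a yellow grip, standing on the bench. Origin: centre of its underside, z up. Not to be moved.
- cabinet: Fixed white cabinet, 190 (x) by 220 (y) by 175 mm high, clear pane in its +x side. Origin: centre of underside, z up. Only opening: orange-edged hatch in the 10 mm thick roof, centred, 130 (x) by 140 mm (y). Inside 170 by 200 mm, floor at z 10. Hook inside on the -x wall; to hook on, gauge x lies along cabinet x: lower it 58 mm ahead (+x) of the hook's origin, move back over the tip, lower.
- hook: Orange hook, 8 mm bar, in the cabinet, same axes. Origin: the seat, top of its lowest point, at (-30, 0, 115) mm in the cabinet frame; the bar's underside there is 8 mm lower. Behind (-x) the bar rises 10 mm to the wall, 53 mm off; ahead (+x) it rises to its tip, 22 mm ahead, 16 mm up. Pass the tip with the window's top 30 mm above the seat. Hung, the gauge's underside is 89 mm below the seat.
Not all that is in view belongs to the job. What is shaped like the gauge_blue but green or purple is not meant.

How it is judged:
By the outcome, as a careful person would: the job done as asked, in the order asked, and still so for the second after the job is handed in, with the robot touching nothing.
It also fails if it takes over 48 s, if anything falls off the work surface, if the arm or the gripper's body presses on something with over 40 N, if the wrist force passes 120 N, or if a joint passes its speed limit or range.

## Working session

There is one attempt and no reset: what is moved stays moved. The work goes in short steps, Python scripts to look and compute and a tool call to move; the robot and the scene stay as the last step left them, time stands still between calls to the robot, and variables do not carry over. Pictures are saved under pics/ and viewed, and the job is handed in when it is done.

Besides the shell and the picture viewer there is one more tool, called by a JSON object that holds its "api" and its "payload". send_rows: Moves the arm, as the interface text tells. Its arguments: {"type":"object","properties":{"steps":{"type":"array","items":{"type":"number"}},"force":{"type":"number"}},"required":["steps"]}

```bash
mkdir -p pics; cat > h.py <<'E'
import numpy as np, cv2
from rig import robot, cams
def grab(n):
    c=cams.camera(n); np.savez(f'/tmp/{n}.npz',**c); return c
def load(n): return dict(np.load(f'/tmp/{n}.npz'))
def pt(c,u,v,z=None):
    K=c['intrinsics'];z=c['range_z'][v,u] if z is None else z
    p=np.array([(u-K[0,2])/K[0,0]*z,(v-K[1,2])/K[1,1]*z,z,1.]);return (c['extrinsics']@p)[:3]
def cloud(c):
    K=c['intrinsics'];z=c['range_z'];v,u=np.mgrid[:384,:512]
    p=np.stack([(u-K[0,2])/K[0,0]*z,(v-K[1,2])/K[1,1]*z,z],-1)
    return p@c['extrinsics'][:3,:3].T+c['extrinsics'][:3,3]
def save(c,f,crop=None,s=1):
    im=c['color'][...,::-1]
    if crop: x0,y0,x1,y1=crop; im=im[y0:y1,x0:x1]
    im=cv2.resize(im,None,fx=s,fy=s,interpolation=cv2.INTER_CUBIC);cv2.imwrite('pics/'+f,im)
E
python3 - <<'E'
from h import *
print(robot.get_obs()); print(robot.grip_point_offset)
for n in ('scene','top','wrist'):
    c=grab(n); save(c,n+'0.png',s=1.5); print(n,c['extrinsics'].round(3).tolist(),c['intrinsics'][0,0])
E
```

```text
{'time': 0.0, 'q': array([-1.30446607e+00,  5.28441499e-01,  1.43390415e+00,  2.26568604e-06,
        1.18140194e+00, -1.78529074e-01]), 'joint_velocities': array([ 0.00023771, -0.00038172,  0.00061973, -0.00074715,  0.00075106,
       -0.00070364]), 'joint_torque': array([ 3.93608170e-04, -4.40040565e+01, -1.76592082e+01,  6.33374671e-02,
        5.82530466e-02, -1.66515920e-04]), 'position': array([ 0.26877099, -0.56344368,  0.22158621]), 'tool_rot': array([ 9.75363874e-01,  2.20599531e-01, -4.62397711e-05, -1.07647691e-03]), 'ft_force': array([0.24661498, 0.68432985, 0.60799518]), 'moment': array([ 0.04088116, -0.03407646, -0.03231424]), 'grip_width': 0.08730648029757464}
0.0187
scene [[-0.574, 0.511, -0.64, 1.241], [0.819, 0.351, -0.454, 0.477], [-0.007, -0.785, -0.62, 0.813], [0.0, 0.0, 0.0, 1.0]] 482.5688094113329
top [[-0.002, -0.985, 0.174, 0.383], [-1.0, 0.003, 0.006, -0.038], [-0.006, -0.174, -0.985, 0.943], [0.0, 0.0, 0.0, 1.0]] 368.1651197765199
wrist [[0.43, -0.867, -0.25, 0.338], [-0.903, -0.414, -0.116, -0.531], [-0.003, 0.276, -0.961, 0.384], [0.0, 0.0, 0.0, 1.0]] 274.406921297405
```

View pics/scene0.png

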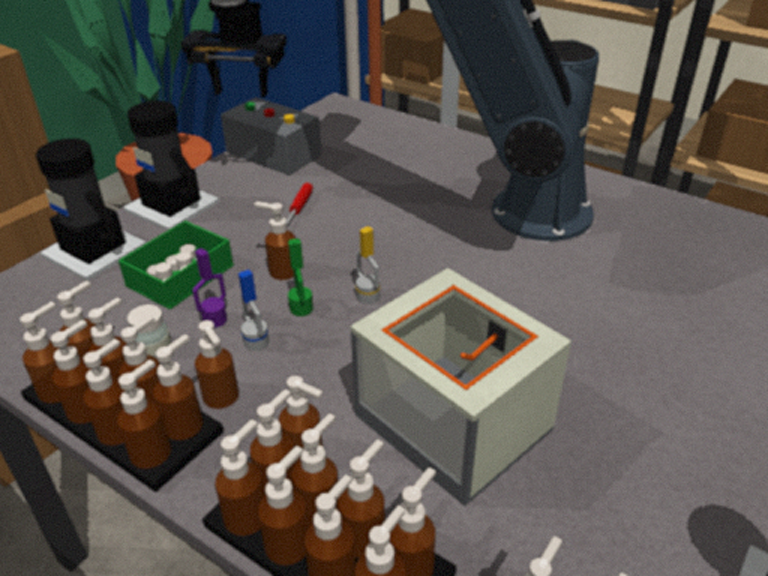

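View pics/top0.png

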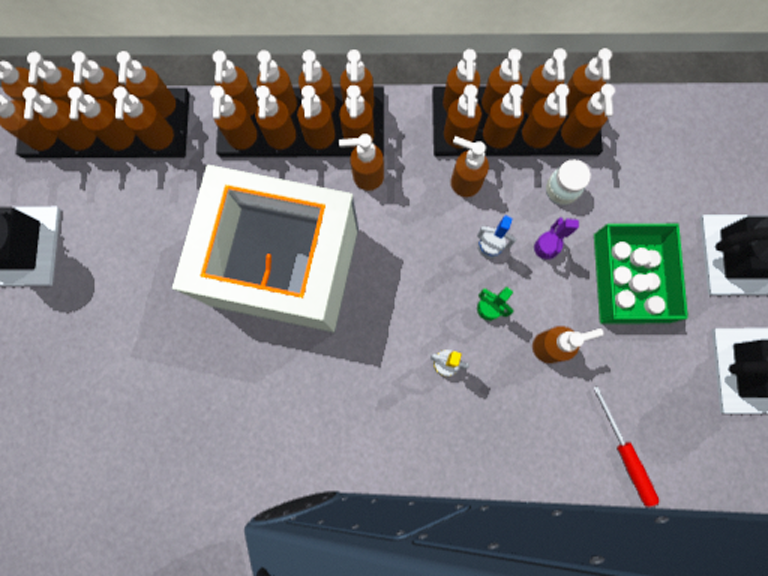

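View pics/wrist0.png

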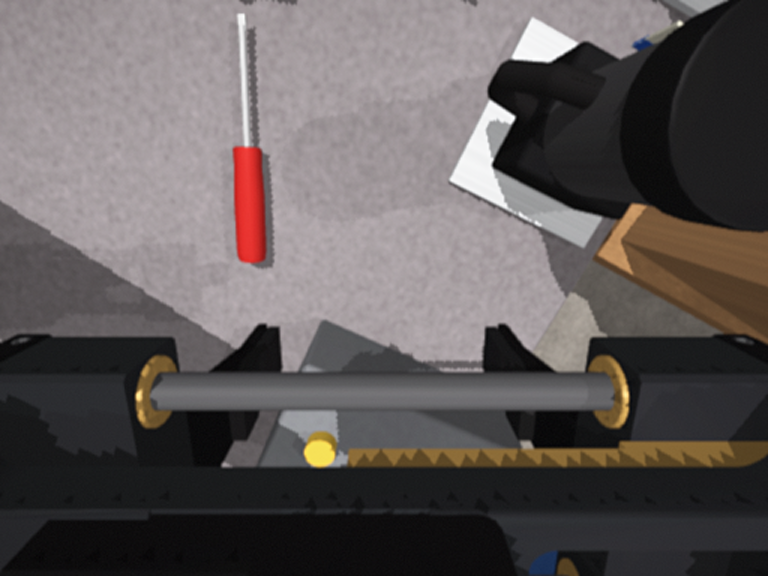

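Scene picture at 1.5×: things shaped like the gauge are blue (247,285), purple (204,265), green (297,255) and yellow (367,242). In the top picture they are blue (503,227), purple (570,230), green (508,293) and yellow (455,358). Only the blue one fits the description. The cabinet is at top (265,250), with the hook at (268,270). I'll check with close crops and measure.

```bash
python3 - <<'E'
from h import *
c=load('top'); s=load('scene')
a=c['color'][120:260,110:250][...,::-1]; b=c['color'][135:185,300:400][...,::-1]
cv2.imwrite('pics/cab.png',cv2.resize(a,None,fx=4,fy=4,interpolation=3))
cv2.imwrite('pics/blue.png',cv2.resize(s['color'][140:240,120:260][...,::-1],None,fx=5,fy=5,interpolation=3))
P=cloud(c)
hsv=cv2.cvtColor(c['color'],cv2.COLOR_RGB2HSV); 
hs=cv2.cvtColor(s['color'],cv2.COLOR_RGB2HSV); PS=cloud(s)
def box(m,P,n):
    q=P[m]; top=q[q[:,2]>q[:,2].max()-.006]
    r=cv2.minAreaRect((top[:,:2]*1000).astype(np.float32))
    print(n,len(q),'zmax',q[:,2].max().round(4),'top rect mm',r)
for n,lo,hi in (('blue',105,128),('yellow',22,32)):
    for h,Q,k in ((hsv,P,'top'),(hs,PS,'scene')):
        m=(h[...,0]>=lo)&(h[...,0]<=hi)&(h[...,1]>170)&(h[...,2]>70)&(Q[...,2]>.085)&(Q[...,2]<.155)&(Q[...,0]>.3)
        m&=(Q[...,0]<.75)&(abs(Q[...,1])<.4)
        box(m,Q,n+k)
# cabinet roof
m=(abs(P[...,2]-.175)<.006)&(P[...,1]>0.0)&(P[...,1]<.4)&(P[...,0]>.35)&(P[...,0]<.72)&(hsv[...,1]<60)
mm=cv2.morphologyEx(m.astype(np.uint8),cv2.MORPH_OPEN,np.ones((3,3)))
print('roof z',np.median(P[m][:,2])); 
n,l,st,_=cv2.connectedComponentsWithStats(mm); k=1+st[1:,4].argmax(); print(st[k])
q=P[l==k][:,:2]*1000; r=cv2.minAreaRect(q.astype(np.float32)); print('roof',r)
# orange
m=(hsv[...,0]<14)&(hsv[...,1]>200)&(hsv[...,2]>150)&(abs(P[...,2]-.175)<.006)&(P[...,1]>0)
print('hatch',cv2.minAreaRect((P[m][:,:2]*1000).astype(np.float32)))
m=(hsv[...,0]<14)&(hsv[...,1]>180)&(hsv[...,2]>120)&(P[...,2]<.165)&(P[...,2]>.09)&(P[...,1]>0.05)&(P[...,1]<.35)
v,u=np.where(m)
for i in range(0,len(v),8): print(u[i],v[i],P[v[i],u[i]].round(4))
E
```

```text
bluetop 83 zmax 0.1474 top rect mm ((635.7922973632812, -214.87258911132812), (13.413797378540039, 18.33943748474121), 68.78589630126953)
bluescene 148 zmax 0.1476 top rect mm ((638.1286010742188, -211.81201171875), (13.52160930633545, 14.34570026397705), 70.86723327636719)
yellowtop 70 zmax 0.1481 top rect mm ((432.30548095703125, -133.3567352294922), (13.429102897644043, 18.23332977294922), 75.97050476074219)
yellowscene 127 zmax 0.1478 top rect mm ((434.4322204589844, -131.12985229492188), (15.88634204864502, 17.333755493164062), 71.75129699707031)
roof z 0.1745965873913154
[ 115  110  120  103 4191]
roof ((601.5094604492188, 142.52842712402344), (221.25106811523438, 190.79818725585938), 78.0108642578125)
hatch ((561.0143432617188, 113.241455078125), (58.893882751464844, 152.2674560546875), 32.686370849609375)
186 46 [0.9145 0.1423 0.1041]
172 50 [0.906  0.1778 0.1005]
199 53 [0.8993 0.1104 0.0974]
206 56 [0.8852 0.0912 0.1071]
180 170 [0.5903 0.1416 0.1256]
177 173 [0.5835 0.1484 0.1245]
177 175 [0.5792 0.1486 0.1229]
177 177 [0.5754 0.1494 0.119 ]
179 179 [0.5716 0.1455 0.1149]
177 186 [0.5551 0.1495 0.1151]
```

View pics/cab.png

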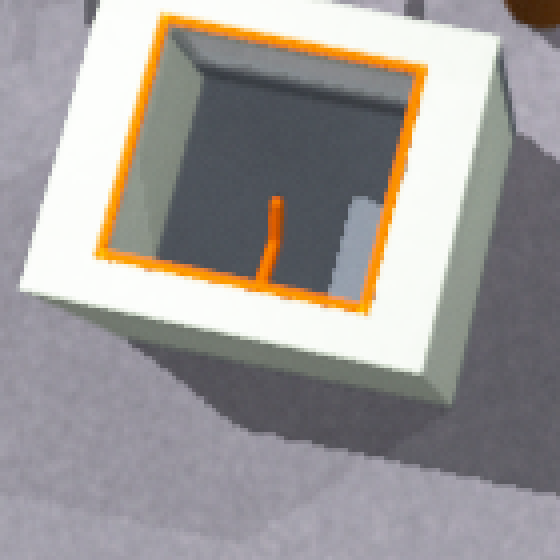

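View pics/blue.png

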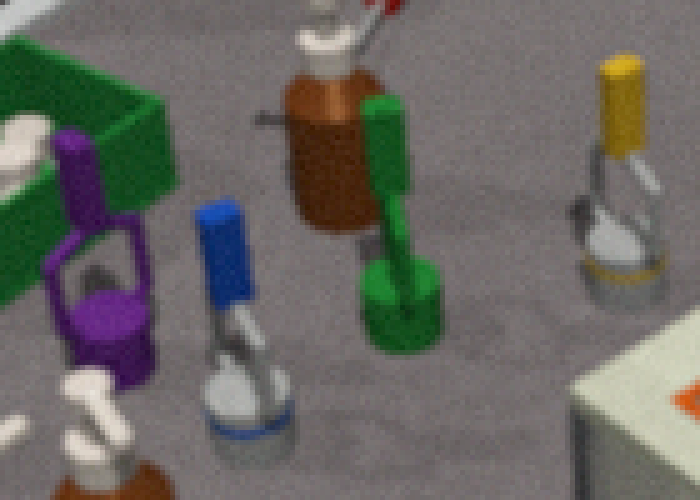

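The crops confirm the blue grip, with a blue plug band, at scene crop (225,255). The hook rises from the near (-x) wall, with its tip at crop (277,200). I'll check the headroom on the path, refine the yaw and position, and compute the first move.

```bash
cat >> h.py <<'E'
from scipy.spatial.transform import Rotation as R
def rel(tgt,yaw_y):
    "shift in tool axes and turn for TCP target (world) and tool-y heading deg"
    o=robot.get_obs(); T=R.from_quat(o['tool_rot']); M=T.as_matrix()
    d=M.T@(np.array(tgt)-o['position']); cur=np.degrees(np.arctan2(M[1,1],M[0,1]))
    w=(yaw_y-cur+180)%360-180
    print('pos',o['position'].round(4),'yaw',cur.round(2),'tilt z',M[:,2].round(4),'t',o['time'],'| shift',d.round(4),'turn',np.radians(-w).round(4),'F',o['ft_force'].round(1),'w',o['grip_width'])
E
python3 - <<'E'
from h import *
P=np.concatenate([cloud(load('top')).reshape(-1,3),cloud(load('scene')).reshape(-1,3)])
for n,a,b,c,d in (('path',.25,.7,-.6,-.15),('purple..blue',.55,.7,-.32,-.15)):
    q=P[(P[:,0]>a)&(P[:,0]<b)&(P[:,1]>c)&(P[:,1]<d)&(P[:,2]<.3)]
    i=q[:,2].argmax(); print(n,q[i])
# blue surroundings: heights>.06 near
q=P[(np.hypot(P[:,0]-.637,P[:,1]+.213)<.1)&(P[:,2]>.1)]
g=np.unique((q[:,:2]*100).round().astype(int),axis=0); print(g.tolist())
s=load('scene');PS=cloud(s);h=cv2.cvtColor(s['color'],cv2.COLOR_RGB2HSV)
m=(abs(PS[...,2]-.175)<.006)&(PS[...,1]>0)&(PS[...,1]<.3)&(PS[...,0]>.45)&(PS[...,0]<.75)&(h[...,1]<60)
n,l,st,_=cv2.connectedComponentsWithStats(m.astype(np.uint8)); k=1+st[1:,4].argmax()
print('scene roof',cv2.minAreaRect((PS[l==k][:,:2]*1000).astype(np.float32)), np.median(PS[l==k][:,2]))
for n in('top','scene'):
    c=load(n);Q=cloud(c);h=cv2.cvtColor(c['color'],cv2.COLOR_RGB2HSV)
    m=(h[...,0]>3)&(h[...,0]<20)&(h[...,1]>160)&(h[...,2]>150)&(Q[...,2]>.168)&(Q[...,2]<.182)&(Q[...,0]<.7)&(Q[...,1]>0.02)&(Q[...,1]<.28)&(Q[...,0]>.48)
    print(n,'hatch',cv2.minAreaRect((Q[m][:,:2]*1000).astype(np.float32)))
    # bow points: z .04..0.09 near blue
    q=Q[(np.hypot(Q[...,0]-.637,Q[...,1]+.213)<.045)&(Q[...,2]>.045)&(Q[...,2]<.088)][:,:2]*1000
    print('bow',len(q),cv2.fitLine(q.astype(np.float32),cv2.DIST_HUBER,0,.1,.1).ravel(), q.mean(0))
rel([.637,-.213,.36],-111); rel([.269,-.564,.36],-111)
E
```

```text
path [ 0.27527252 -0.50045286  0.29988389]
purple..blue [ 0.63426224 -0.30761908  0.14847057]
[[54, -21], [62, -22], [63, -31], [63, -30], [63, -22], [63, -21], [63, -20], [64, -31], [64, -30], [64, -22], [64, -21], [64, -20], [65, -22], [65, -21]]
scene roof ((599.89990234375, 143.8907012939453), (223.50634765625, 194.74542236328125), 77.72758483886719) 0.17589690340238862
top hatch ((600.5614624023438, 141.3917236328125), (151.27903747558594, 141.1720733642578), 77.9464340209961)
bow 61 [ 3.6180279e-01  9.3225467e-01  6.3476019e+02 -2.1401077e+02] [ 635.50863955 -213.77274335]
scene hatch ((601.69921875, 143.53701782226562), (151.7719268798828, 143.19696044921875), 77.7529525756836)
bow 89 [ 3.3836818e-01  9.4101381e-01  6.4026038e+02 -2.0505493e+02] [ 639.50706306 -205.60351913]
pos [ 0.2688 -0.5636  0.2218] yaw -64.51 tilt z [-5.0e-04  1.6e-03 -1.0e+00] t 0.15 | shift [ 0.4833 -0.1583 -0.1378] turn 0.8113 F [-0.1  0.   0.6] w 0.08696144880242188
pos [ 0.2688 -0.5636  0.2218] yaw -64.51 tilt z [-5.0e-04  1.6e-03 -1.0e+00] t 0.15 | shift [ 1.000e-04  2.000e-04 -1.382e-01] turn 0.8113 F [-0.1  0.   0.6] w 0.08696144880242188
```

{"api": "send_rows", "payload": {"steps": [0.05, 0, 0, -0.06, 0, 0.05, 0, 0, -0.12, 0, 0.05, 0, 0, -0.138, 0, 0.05, 0.06, -0.02, -0.138, 0.16, 0.05, 0.12, -0.04, -0.138, 0.32, 0.05, 0.18, -0.06, -0.138, 0.48, 0.05, 0.24, -0.08, -0.138, 0.64, 0.05, 0.3, -0.1, -0.138, 0.811]}}

```text
time: 1.15
position: [0.4947, -0.3458, 0.3598]
tool_rot: [0.983, -0.184, -0.001, -0.001]
ft_force: [0.4, -1.0, -0.2]
grip_width: 0.0497
```

```bash
python3 - <<'E'
from h import *
rel([.637,-.213,.30],-111)
E
```

```text
pos [ 0.4947 -0.3458  0.3598] yaw -111.24 tilt z [-7.0e-04  1.9e-03 -1.0e+00] t 1.15 | shift [ 0.0846 -0.1752  0.0599] turn -0.0042 F [ 0.4 -1.  -0.2] w 0.049728630895467495
```

{"api": "send_rows", "payload": {"steps": [0.05, 0.028, -0.055, 0.015, 0, 0.05, 0.056, -0.11, 0.03, 0, 0.05, 0.084, -0.165, 0.05, -0.004, 0.05, 0.085, -0.175, 0.06, -0.004, 0.05, 0.085, -0.175, 0.06, -0.004]}}

```text
time: 1.78
position: [0.6366, -0.2121, 0.298]
tool_rot: [0.983, -0.181, -0.003, -0.001]
ft_force: [-0.5, 0.3, -0.1]
grip_width: 0.0497
```

```bash
python3 - <<'E'
from h import *
rel([.637,-.213,.30],-111)
c=grab('wrist'); save(c,'w1.png',s=1.5)
P=cloud(c);h=cv2.cvtColor(c['color'],cv2.COLOR_RGB2HSV)
m=(h[...,0]>=105)&(h[...,0]<=128)&(h[...,1]>170)&(P[...,2]>.085)&(P[...,2]<.155)&(np.hypot(P[...,0]-.637,P[...,1]+.213)<.06)
q=P[m];print(len(q),q[:,2].max())
t=q[q[:,2]>q[:,2].max()-.006];print(cv2.minAreaRect((t[:,:2]*1000).astype(np.float32)))
E
```

```text
pos [ 0.6366 -0.2121  0.298 ] yaw -110.89 tilt z [-0.0047  0.0032 -1.    ] t 1.775 | shift [ 0.0007  0.0007 -0.002 ] turn 0.0019 F [-0.5  0.3 -0.1] w 0.04972527358983721
221 0.14666708868448747
((637.32373046875, -215.9554901123047), (11.865285873413086, 19.028579711914062), 69.0609359741211)
```

View pics/w1.png

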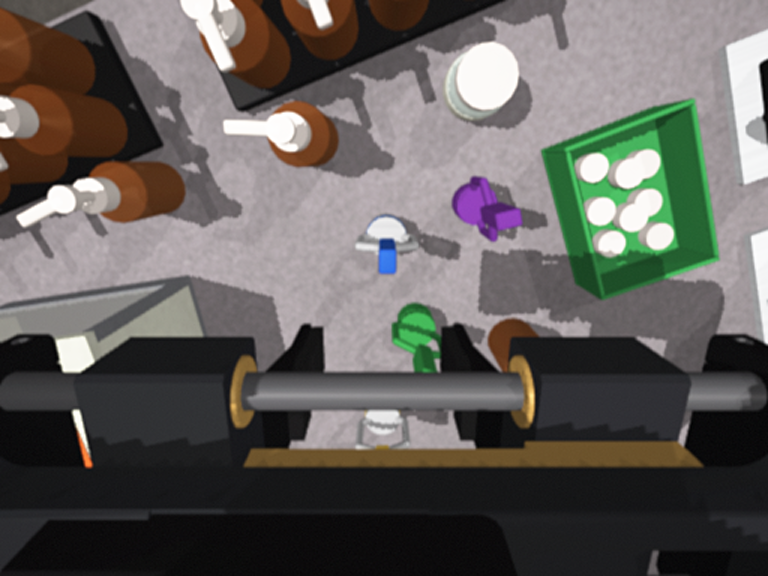

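Wrist picture at 1.5×: blue grip at (387,257), between the jaws (inner edges at about columns 320 and 445). Purple is at (490,210) and green at (415,330), both clear of the fingers. The estimates agree at about (0.637, -0.2145), with the grip yaw at 69°. Next I descend and close.

{"api": "send_rows", "payload": {"steps": [0.05, 0.001, 0.003, 0.05, 0, 0.05, 0.001, 0.003, 0.1, 0, 0.05, 0.001, 0.003, 0.15, 0, 0.05, 0.001, 0.003, 0.18, 0, 0.05, 0.001, 0.003, 0.187, 0, 0.05, 0.001, 0.003, 0.187, 0]}}

```text
time: 2.58
position: [0.636, -0.2181, 0.1135]
tool_rot: [0.983, -0.183, -0.001, -0.0]
ft_force: [-0.5, 0.6, 0.8]
grip_width: 0.05
```

```bash
python3 - <<'E'
from h import *
rel([.637,-.2145,.111],-111)
c=grab('scene'); save(c,'s2.png',(120,80,300,260),4)
E
```

```text
pos [ 0.636  -0.2181  0.1135] yaw -111.09 tilt z [-1.3e-03  7.0e-04 -1.0e+00] t 2.575 | shift [-0.0003 -0.0038  0.0025] turn -0.0016 F [-0.5  0.6  0.8] w 0.04999722654480504
```

View pics/s2.png

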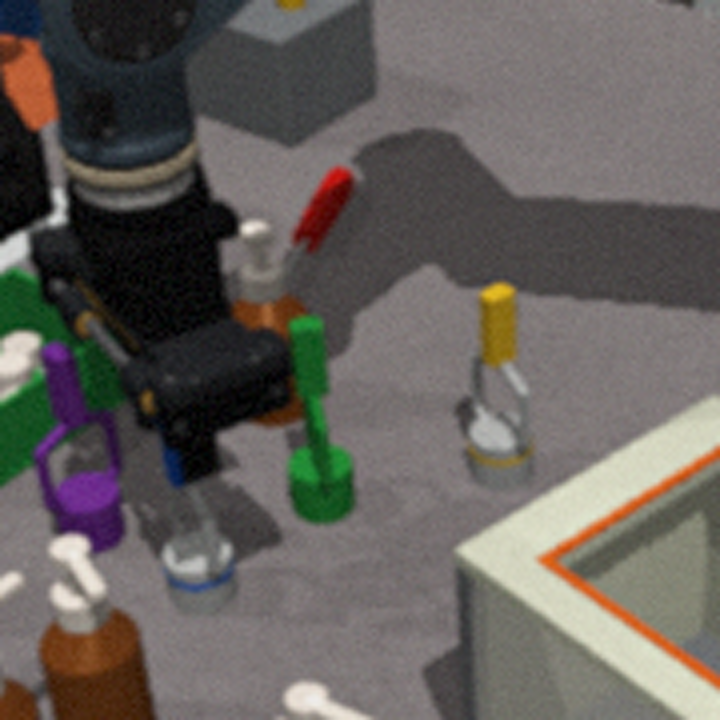

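The scene crop shows the fingers straddling the blue grip at (180,455), clear of purple and green. I'll correct 4 mm sideways, then close.

{"api": "send_rows", "payload": {"steps": [0.05, 0, -0.004, 0.002, 0, 0.05, 0, -0.004, 0.002, 0, 0.03, 0, -0.004, 0.002, 0, 0.02, 0, -0.004, 0.002, 0, 0.01, 0, -0.004, 0.002, 0, 0.005, 0, -0.004, 0.002, 0, 0.005, 0, -0.004, 0.002, 0], "force": 30}}

```text
time: 3.5
position: [0.638, -0.2144, 0.1121]
tool_rot: [0.983, -0.183, -0.0, 0.0]
ft_force: [0.3, -0.7, -1.2]
grip_width: 0.0138
```

```bash
python3 - <<'E'
from h import *
rel([.637,-.2145,.33],-111)
E
```

```text
pos [ 0.638  -0.2144  0.1121] yaw -111.06 tilt z [-1.e-04 -0.e+00 -1.e+00] t 3.5 | shift [-0.0009  0.0005 -0.2179] turn -0.0011 F [ 0.3 -0.7 -1.2] w 0.013823408589678891
```

Gripped at 13.8 mm. I'll lift straight up.

{"api": "send_rows", "payload": {"steps": [0.005, 0, 0, -0.03, 0, 0.005, 0, 0, -0.08, 0, 0.005, 0, 0, -0.13, 0, 0.005, 0, 0, -0.18, 0, 0.005, 0, 0, -0.22, 0, 0.005, 0, 0, -0.235, 0, 0.005, 0, 0, -0.235, 0]}}

```text
time: 4.38
position: [0.6379, -0.2143, 0.3467]
tool_rot: [0.983, -0.183, -0.0, -0.0]
ft_force: [0.7, -0.1, -3.3]
grip_width: 0.0137
```

```bash
python3 - <<'E'
from h import *
ax=np.array([.978,-.2096]);seat=np.array([.6009,.1429])-.03*ax
p=seat+.058*ax; print(seat,p)
rel([*p,.345],-102.1)
c=grab('scene'); save(c,'s3.png',s=1.5)
E
```

```text
[0.57156  0.149188] [0.628284  0.1370312]
pos [ 0.6379 -0.2143  0.3467] yaw -111.06 tilt z [-2.e-04  1.e-04 -1.e+00] t 4.375 | shift [-0.1352 -0.3244  0.0017] turn -0.1565 F [ 0.7 -0.1 -3.3] w 0.013654891986416853
```

View pics/s3.png

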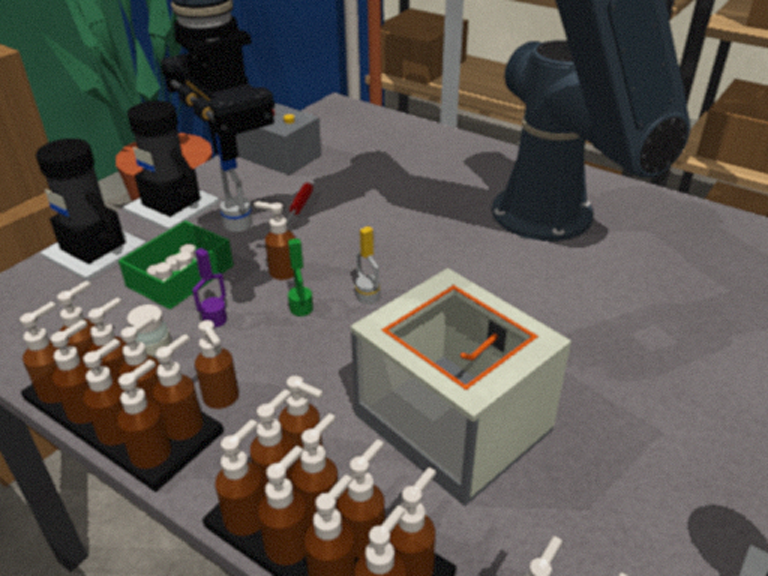

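The gauge is lifted upright at (232,190), and nothing else has moved. Now I carry it over to the point ahead of the hook.

{"api": "send_rows", "payload": {"steps": [0.005, -0.009, -0.022, 0, -0.02, 0.005, -0.027, -0.066, 0, -0.04, 0.005, -0.048, -0.115, 0, -0.06, 0.005, -0.069, -0.165, 0, -0.08, 0.005, -0.09, -0.215, 0, -0.1, 0.005, -0.111, -0.265, 0, -0.12, 0.005, -0.127, -0.305, 0, -0.14, 0.005, -0.135, -0.324, 0, -0.156]}}

```text
time: 5.42
position: [0.6257, 0.1405, 0.3435]
tool_rot: [0.995, -0.103, -0.004, -0.001]
ft_force: [-0.2, 0.3, -2.7]
grip_width: 0.0136
```

{"api": "send_rows", "payload": {"steps": [0.005, 0, 0, 0, 0, 0.005, 0, 0, 0, 0]}}

```text
time: 5.68
position: [0.6252, 0.1395, 0.3424]
tool_rot: [0.995, -0.104, -0.005, -0.0]
ft_force: [0.5, 1.1, -2.9]
grip_width: 0.0136
```

```bash
python3 - <<'E'
from h import *
rel([.6283,.1370,.345],-102.1)
c=grab('scene'); save(c,'s4.png',(200,60,400,330),2.2)
t=grab('top'); save(t,'t4.png',(90,90,270,230),4)
P=cloud(c);h=cv2.cvtColor(c['color'],cv2.COLOR_RGB2HSV)
for n,c in(('scene',c),('top',t)):
    P=cloud(c);h=cv2.cvtColor(c['color'],cv2.COLOR_RGB2HSV)
    m=(np.hypot(P[...,0]-.628,P[...,1]-.137)<.05)&(P[...,2]>.19)&(P[...,2]<.33)
    q=P[m]
    for z in np.arange(.2,.33,.01):
        k=abs(q[:,2]-z)<.005
        if k.any(): print(n,z.round(3),k.sum(),q[k].mean(0).round(4),q[k].min(0).round(3)[:2],q[k].max(0).round(3)[:2])
    print('zmin',np.sort(q[:,2])[:5])
E
```

```text
pos [0.6252 0.1395 0.3424] yaw -101.9 tilt z [-0.01    0.0011 -0.9999] t 5.675 | shift [ 0.0035  0.0018 -0.0026] turn 0.0034 F [ 0.5  1.1 -2.9] w 0.013644667027131602
scene 0.23 32 [0.6361 0.1485 0.233 ] [0.619 0.126] [0.643 0.162]
scene 0.24 88 [0.6369 0.1493 0.2402] [0.614 0.126] [0.646 0.162]
scene 0.25 94 [0.6366 0.1488 0.2498] [0.614 0.125] [0.646 0.163]
scene 0.26 107 [0.6361 0.1458 0.2604] [0.606 0.12 ] [0.645 0.163]
scene 0.27 255 [0.6245 0.1413 0.2673] [0.601 0.115] [0.644 0.171]
scene 0.28 34 [0.6253 0.1416 0.2799] [0.618 0.114] [0.633 0.171]
scene 0.29 39 [0.6263 0.146  0.2898] [0.618 0.113] [0.634 0.171]
scene 0.3 44 [0.6253 0.1428 0.2996] [0.616 0.113] [0.634 0.172]
scene 0.31 45 [0.6262 0.1438 0.3104] [0.616 0.111] [0.633 0.172]
scene 0.32 79 [0.6266 0.1481 0.3194] [0.618 0.114] [0.634 0.169]
zmin [0.23080437 0.23117127 0.23138657 0.23155977 0.23181661]
top 0.23 10 [0.6071 0.1311 0.2336] [0.604 0.119] [0.616 0.145]
top 0.24 38 [0.6095 0.1297 0.2398] [0.603 0.119] [0.625 0.149]
top 0.25 28 [0.6089 0.129  0.2503] [0.603 0.118] [0.621 0.15 ]
top 0.26 135 [0.6174 0.139  0.2626] [0.603 0.119] [0.639 0.16 ]
top 0.27 199 [0.6203 0.1408 0.2668] [0.604 0.111] [0.638 0.166]
top 0.28 19 [0.6227 0.1415 0.2799] [0.615 0.11 ] [0.631 0.166]
top 0.29 20 [0.6221 0.14   0.2898] [0.615 0.11 ] [0.63  0.167]
top 0.3 19 [0.6215 0.136  0.2996] [0.615 0.11 ] [0.63  0.165]
top 0.31 23 [0.6193 0.1262 0.3108] [0.615 0.11 ] [0.626 0.166]
top 0.32 54 [0.62   0.1233 0.3193] [0.614 0.111] [0.625 0.139]
zmin [0.23156    0.2322547  0.232706   0.23325445 0.23388802]
```

View pics/s4.png

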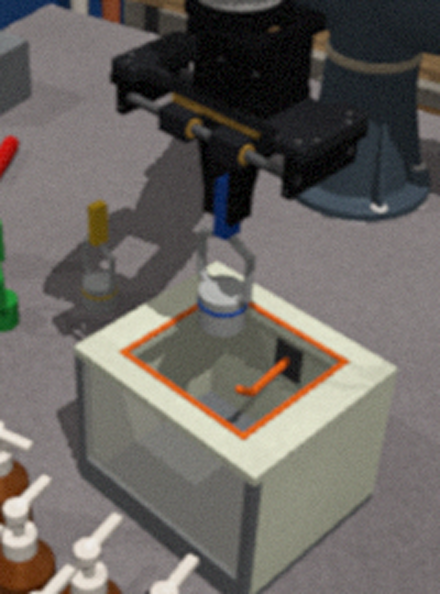

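View pics/t4.png

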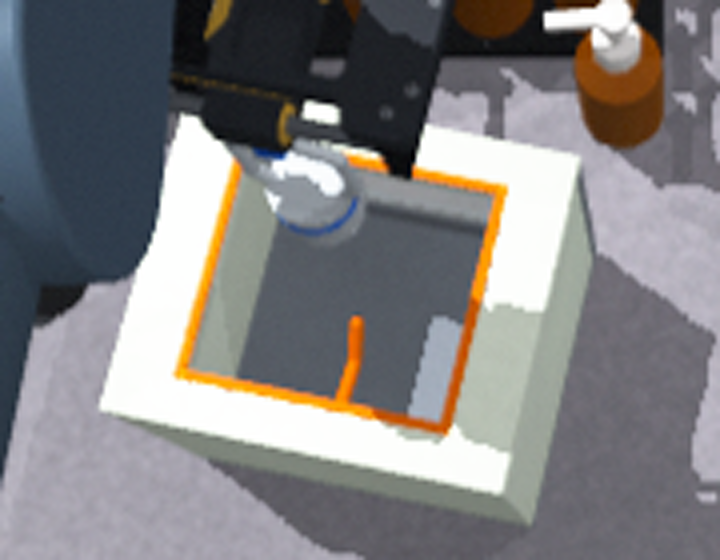

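The gauge hangs upright over the hatch, at s4 (222,290); the hook tip is at (245,388). I'll correct by the few mm it is off and begin lowering.

{"api": "send_rows", "payload": {"steps": [0.005, 0.003, 0.002, 0, 0.003, 0.005, 0.003, 0.002, 0, 0.003, 0.005, 0.003, 0.002, 0.02, 0.003, 0.005, 0.003, 0.002, 0.03, 0.003, 0.005, 0.003, 0.002, 0.03, 0.003]}}

```text
time: 6.4
position: [0.6275, 0.1361, 0.312]
tool_rot: [0.994, -0.106, -0.006, -0.0]
ft_force: [0.0, 0.1, -2.3]
grip_width: 0.0143
```

```bash
python3 - <<'E'
from h import *
rel([.6283,.1370,.168],-102.1)
E
```

```text
pos [0.6275 0.1361 0.312 ] yaw -102.17 tilt z [-0.011   0.0014 -0.9999] t 6.4 | shift [ 0.0022 -0.0012  0.144 ] turn -0.0012 F [ 0.   0.1 -2.3] w 0.014271777709893988
```

{"api": "send_rows", "payload": {"steps": [0.005, 0.002, -0.001, 0.02, 0, 0.005, 0.002, -0.001, 0.045, 0, 0.005, 0.002, -0.001, 0.07, 0, 0.005, 0.002, -0.001, 0.095, 0, 0.005, 0.002, -0.001, 0.12, 0, 0.005, 0.002, -0.001, 0.138, 0, 0.005, 0.002, -0.001, 0.144, 0, 0.005, 0.002, -0.001, 0.144, 0]}}

```text
time: 7.4
position: [0.6285, 0.1368, 0.1683]
tool_rot: [0.994, -0.106, -0.005, -0.0]
ft_force: [0.7, 0.4, -3.0]
grip_width: 0.0138
```

```bash
python3 - <<'E'
from h import *
rel([.6283,.1370,.168],-102.1)
rel([.57156,.14919,.168],-102.1)
c=grab('scene'); save(c,'s5.png',(220,120,400,340),2.7)
t=grab('top'); save(t,'t5.png',(90,90,270,230),4)
c=grab('wrist'); save(c,'w5.png',s=1.5)
E
```

```text
pos [0.6285 0.1368 0.1683] yaw -102.17 tilt z [-0.0104  0.0014 -0.9999] t 7.4 | shift [-0.0002 -0.0001  0.0003] turn -0.0012 F [ 0.7  0.4 -3. ] w 0.01377098685569792
pos [0.6285 0.1368 0.1683] yaw -102.17 tilt z [-0.0104  0.0014 -0.9999] t 7.4 | shift [-0.0582 -0.0001  0.0009] turn -0.0012 F [ 0.7  0.4 -3. ] w 0.01377098685569792
```

View pics/s5.png

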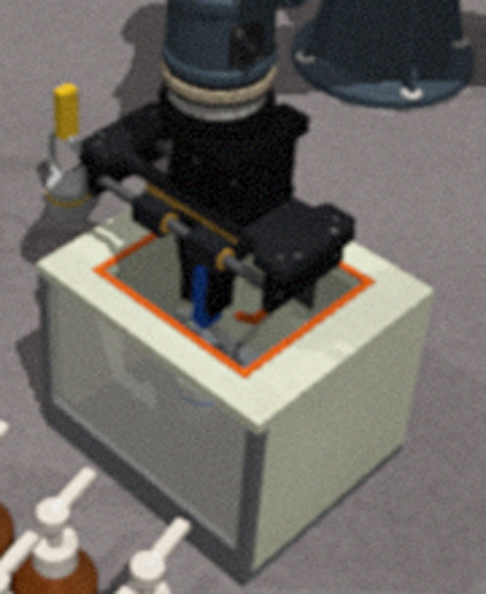

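View pics/t5.png

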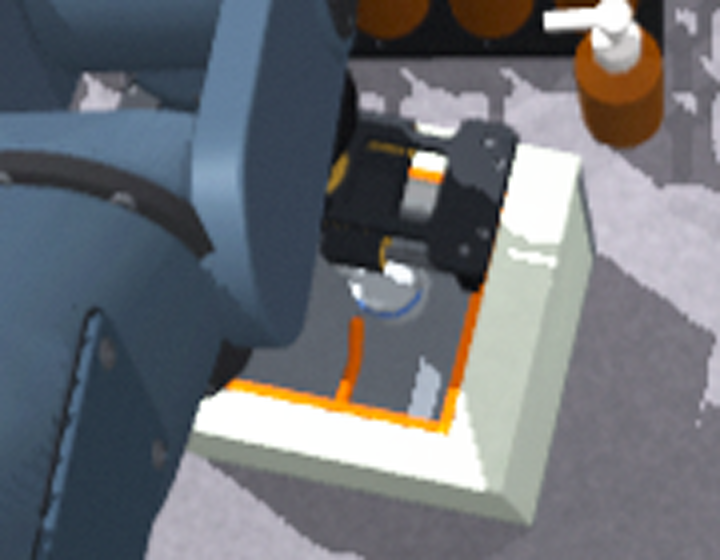

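View pics/w5.png

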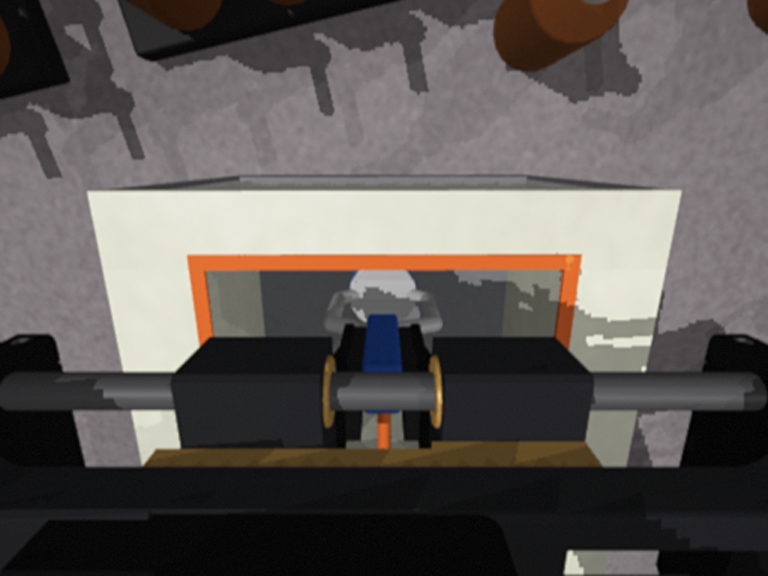

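In the wrist picture the blue grip is at column 382, the hook bar at 383, and the hatch is centred at 384, so the gauge is aligned sideways. Now I move back 58 mm over the tip at this height.

{"api": "send_rows", "payload": {"steps": [0.005, -0.006, 0, 0, 0, 0.005, -0.015, 0, 0, 0, 0.005, -0.025, 0, 0, 0, 0.005, -0.035, 0, 0, 0, 0.005, -0.045, 0, 0, 0, 0.005, -0.054, 0, 0.001, 0, 0.005, -0.058, 0, 0.001, 0, 0.005, -0.058, 0, 0.001, 0]}}

```text
time: 8.55
position: [0.5721, 0.1492, 0.1688]
tool_rot: [0.994, -0.106, -0.004, -0.0]
ft_force: [-0.5, -0.5, -3.1]
grip_width: 0.0138
```

```bash
python3 - <<'E'
from h import *
rel([.57156,.14919,.138],-102.1)
c=grab('scene'); save(c,'s6.png',(220,120,400,340),2.7)
c=grab('wrist'); save(c,'w6.png',s=1.5)
E
```

```text
pos [0.5721 0.1492 0.1688] yaw -102.16 tilt z [-0.0083  0.0014 -1.    ] t 8.55 | shift [-0.0003  0.0001  0.0308] turn -0.001 F [-0.5 -0.5 -3.1] w 0.013754270391844249
```

View pics/s6.png

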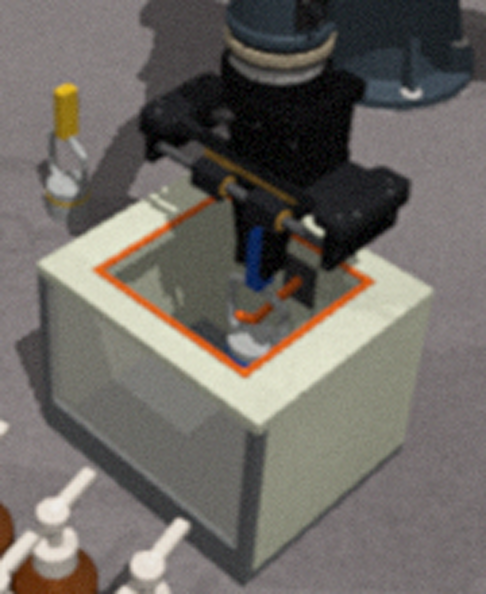

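View pics/w6.png

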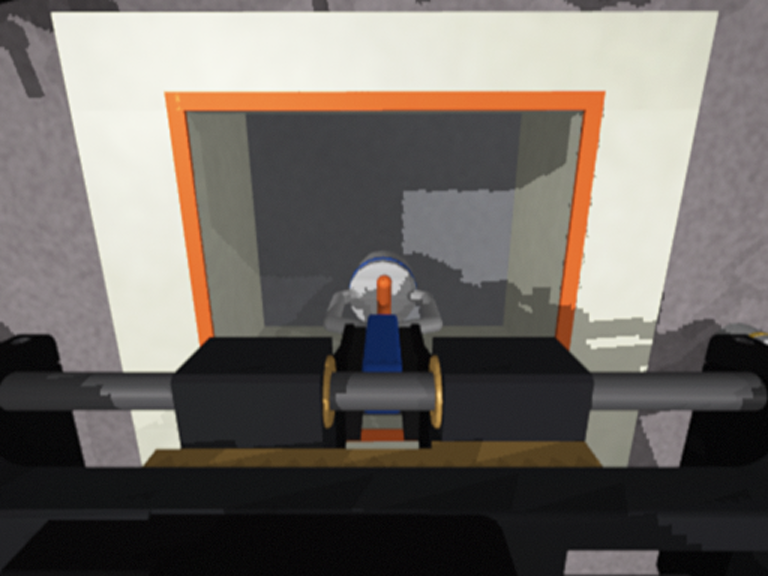

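Wrist picture: the hook tip (384,285) shows through the bow's window, centred. I lower it to just above the seat, then feel for contact.

{"api": "send_rows", "payload": {"steps": [0.005, 0, 0, 0.006, 0, 0.005, 0, 0, 0.013, 0, 0.005, 0, 0, 0.02, 0, 0.005, 0, 0, 0.025, 0, 0.005, 0, 0, 0.027, 0, 0.005, 0, 0, 0.027, 0]}}

```text
time: 9.4
position: [0.5722, 0.1491, 0.1425]
tool_rot: [0.994, -0.106, -0.004, -0.0]
ft_force: [-2.5, 0.6, 4.1]
grip_width: 0.0138
```

{"api": "send_rows", "payload": {"steps": [0.005, 0, 0, 0.001, 0, 0.005, 0, 0, 0.002, 0, 0.005, 0, 0, 0.002, 0]}}

```text
time: 9.78
position: [0.5723, 0.1491, 0.1421]
tool_rot: [0.994, -0.106, -0.004, -0.0]
ft_force: [-3.9, -1.2, 8.7]
grip_width: 0.0132
```

{"api": "send_rows", "payload": {"steps": [0.005, 0, 0, 0.001, 0, 0.005, 0, 0, 0.0015, 0, 0.005, 0, 0, 0.0015, 0]}}

```text
time: 10.15
position: [0.5723, 0.1491, 0.1421]
tool_rot: [0.994, -0.106, -0.003, -0.0]
ft_force: [-4.5, 0.4, 8.6]
grip_width: 0.0134
```

```bash
python3 - <<'E'
from h import *
rel([.57156,.14919,.138],-102.1)
c=grab('scene'); save(c,'s7.png',(220,120,400,340),2.7)
E
```

```text
pos [0.5723 0.1491 0.1421] yaw -102.14 tilt z [-0.0065  0.0011 -1.    ] t 10.15 | shift [-0.0007  0.0001  0.0041] turn -0.0008 F [-4.5  0.4  8.6] w 0.013391443135188003
```

View pics/s7.png

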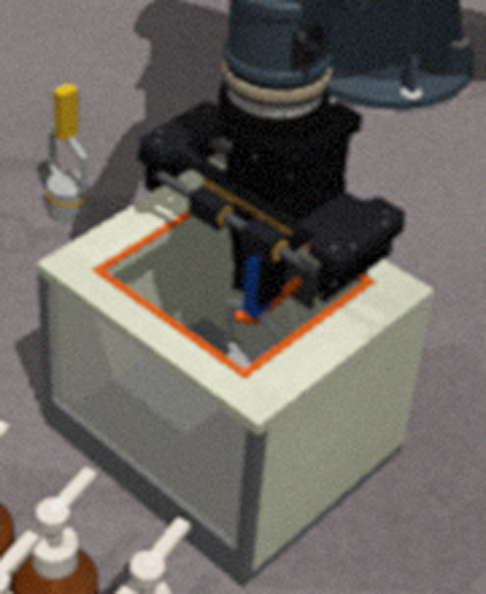

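Contact came about 4 mm high, with a push toward -x. That means the bow sits on the hook's forward slope. I'll lift slightly, shift about 5 mm back and lower again.

{"api": "send_rows", "payload": {"steps": [0.005, 0, 0, -0.004, 0, 0.005, 0, 0, -0.004, 0, 0.005, -0.003, 0, -0.004, 0, 0.005, -0.005, 0, -0.004, 0, 0.005, -0.005, 0, -0.004, 0]}}

```text
time: 10.82
position: [0.567, 0.1503, 0.1458]
tool_rot: [0.994, -0.106, -0.004, -0.0]
ft_force: [-0.2, -0.7, -3.2]
grip_width: 0.0139
```

{"api": "send_rows", "payload": {"steps": [0.005, 0, 0, 0.002, 0, 0.005, 0, 0, 0.004, 0, 0.005, 0, 0, 0.005, 0, 0.005, 0, 0, 0.005, 0]}}

```text
time: 11.32
position: [0.5669, 0.1502, 0.1407]
tool_rot: [0.994, -0.106, -0.004, -0.0]
ft_force: [-0.8, -0.5, -3.2]
grip_width: 0.0133
```

```bash
python3 - <<'E'
from h import *
rel([.57156,.14919,.138],-102.1)
E
```

```text
pos [0.5669 0.1502 0.1407] yaw -102.14 tilt z [-0.0077  0.0011 -1.    ] t 11.325 | shift [0.0048 0.     0.0026] turn -0.0007 F [-0.8 -0.5 -3.2] w 0.013312102612639591
```

{"api": "send_rows", "payload": {"steps": [0.005, 0, 0, 0.001, 0, 0.005, 0, 0, 0.0015, 0, 0.005, 0, 0, 0.0015, 0]}}

```text
time: 11.7
position: [0.5672, 0.1503, 0.1399]
tool_rot: [0.994, -0.106, -0.003, -0.0]
ft_force: [-0.7, -0.4, 2.7]
grip_width: 0.0137
```

{"api": "send_rows", "payload": {"steps": [0.005, 0, 0, 0.001, 0, 0.005, 0, 0, 0.0015, 0, 0.005, 0, 0, 0.0015, 0]}}

```text
time: 12.08
position: [0.5673, 0.1504, 0.1396]
tool_rot: [0.994, -0.106, -0.003, -0.0]
ft_force: [-1.9, 0.2, 7.6]
grip_width: 0.0138
```

{"api": "send_rows", "payload": {"steps": [0.005, 0, 0, -0.003, 0, 0.005, -0.001, 0, -0.004, 0, 0.005, -0.003, 0, -0.004, 0, 0.005, -0.003, 0, -0.003, 0, 0.005, -0.003, 0, -0.001, 0, 0.005, -0.003, 0, 0, 0, 0.005, -0.003, 0, 0.001, 0, 0.005, -0.003, 0, 0.001, 0]}}

```text
time: 13.08
position: [0.5645, 0.1511, 0.1402]
tool_rot: [0.994, -0.106, -0.003, -0.0]
ft_force: [-2.1, -0.9, 8.9]
grip_width: 0.0136
```

```bash
python3 - <<'E'
from h import *
rel([.57156,.14919,.138],-102.1)
c=grab('scene'); save(c,'s8.png',(270,180,350,280),6)
c=grab('wrist'); save(c,'w8.png',(180,120,340,320),3)
E
```

```text
pos [0.5645 0.1511 0.1402] yaw -102.12 tilt z [-0.0052  0.0012 -1.    ] t 13.075 | shift [0.0073 0.0004 0.0022] turn -0.0003 F [-2.1 -0.9  8.9] w 0.013627269486353663
```

View pics/s8.png

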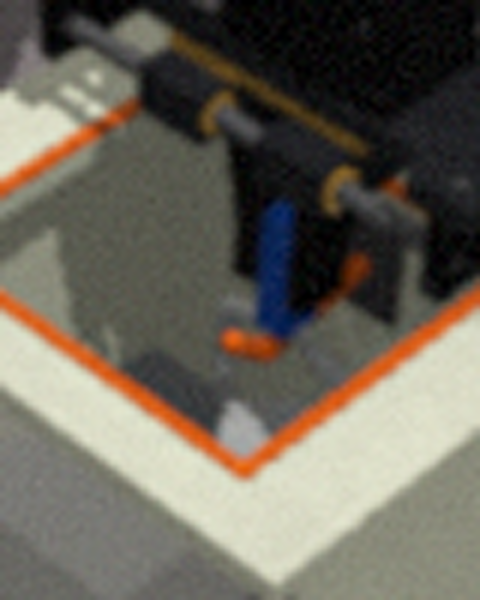

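View pics/w8.png

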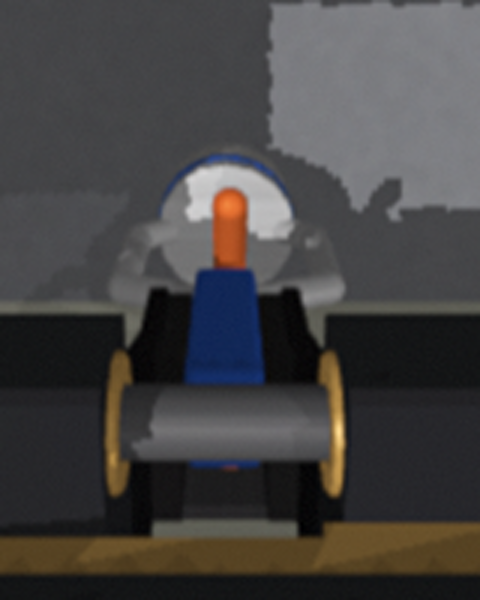

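Contact at 0.1402, half a mm higher, on the gentle back slope. The seat therefore lies about 2 mm ahead. I'll go there, touch lightly and release slowly.

{"api": "send_rows", "payload": {"steps": [0.005, 0, 0, -0.003, 0, 0.005, 0.002, 0, -0.003, 0, 0.005, 0.002, 0, -0.003, 0, 0.005, 0.002, 0, -0.001, 0, 0.005, 0.002, 0, 0, 0, 0.005, 0.002, 0, 0, 0]}}

```text
time: 13.92
position: [0.5664, 0.1506, 0.1403]
tool_rot: [0.994, -0.106, -0.003, -0.0]
ft_force: [-0.9, -0.0, -0.7]
grip_width: 0.0138
```

{"api": "send_rows", "payload": {"steps": [0.013, 0, 0, 0.0005, 0, 0.016, 0, 0, 0.0005, 0, 0.018, 0, 0, 0.0005, 0, 0.02, 0, 0, 0.0005, 0, 0.024, 0, 0, 0.0005, 0, 0.028, 0, 0, 0.0005, 0, 0.034, 0, 0, 0.0005, 0, 0.034, 0, 0, 0.0005, 0], "force": 10}}

```text
time: 14.92
position: [0.5663, 0.1506, 0.1398]
tool_rot: [0.994, -0.106, -0.003, -0.0]
ft_force: [0.2, -0.4, 0.0]
grip_width: 0.033
```

```bash
python3 - <<'E'
from h import *
rel([.57156,.14919,.138],-102.1)
c=grab('scene'); save(c,'s9.png',(270,180,350,280),6)
c=grab('wrist'); save(c,'w9.png',(180,120,340,320),3)
E
```

```text
pos [0.5663 0.1506 0.1398] yaw -102.12 tilt z [-0.0054  0.0011 -1.    ] t 14.925 | shift [0.0054 0.0003 0.0017] turn -0.0003 F [ 0.2 -0.4  0. ] w 0.033000426304490266
```

View pics/s9.png

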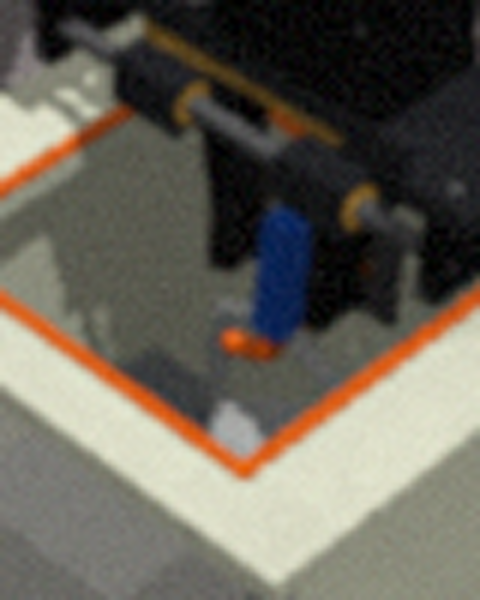

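View pics/w9.png

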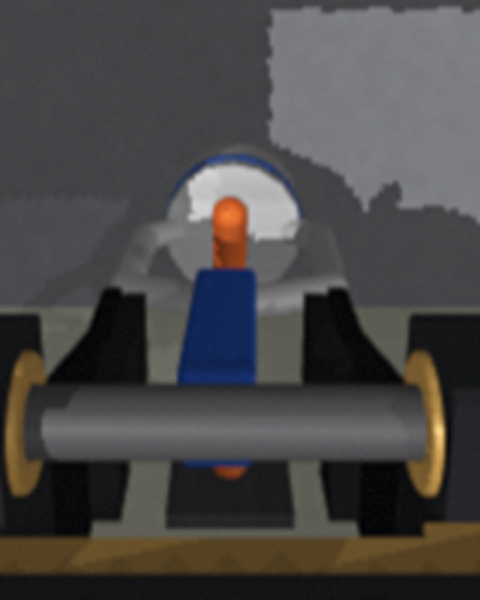

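The gauge is released and hanging, with a gap to both fingers (grip at columns 180–257, fingers at 145 and 303). I withdraw straight up.

{"api": "send_rows", "payload": {"steps": [0.036, 0, 0.001, -0.01, 0, 0.036, 0, 0.001, -0.025, 0, 0.036, 0, 0.001, -0.045, 0, 0.036, 0, 0.001, -0.07, 0, 0.036, 0, 0.001, -0.1, 0, 0.036, 0, 0.001, -0.13, 0, 0.036, 0, 0.001, -0.16, 0, 0.036, 0, 0.001, -0.18, 0]}}

```text
time: 16.02
position: [0.5676, 0.1495, 0.323]
tool_rot: [0.994, -0.106, -0.001, -0.001]
ft_force: [0.4, -0.3, -0.6]
grip_width: 0.0358
```

{"api": "send_rows", "payload": {"steps": [0.036, 0, 0.03, -0.02, 0, 0.036, 0, 0.08, -0.04, 0, 0.036, 0, 0.14, -0.04, 0, 0.036, 0, 0.2, -0.04, 0, 0.036, 0, 0.25, -0.04, 0, 0.036, 0, 0.26, -0.04, 0, 0.036, 0, 0.26, -0.04, 0]}}

```text
time: 16.9
position: [0.5131, -0.1049, 0.3635]
tool_rot: [0.994, -0.106, -0.0, -0.001]
ft_force: [0.9, 1.1, 0.3]
grip_width: 0.0359
```

```bash
python3 - <<'E'
from h import *
rel([.57156,.14919,.35],-102.1)
c=grab('scene'); save(c,'s10.png',(220,120,400,340),2.7)
t=grab('top'); save(t,'t10.png',(90,90,350,270),3)
for n,c in(('scene',c),('top',t)):
    P=cloud(c);h=cv2.cvtColor(c['color'],cv2.COLOR_RGB2HSV)
    m=(h[...,0]>=105)&(h[...,0]<=128)&(h[...,1]>150)&(np.hypot(P[...,0]-.57,P[...,1]-.15)<.06)&(P[...,2]>.1)&(P[...,2]<.2)
    q=P[m];print(n,len(q)); 
    if len(q): print(q.min(0),q.max(0),q[q[:,2]>q[:,2].max()-.006].mean(0))
    m=(h[...,0]>=22)&(h[...,0]<=32)&(h[...,1]>170)&(np.hypot(P[...,0]-.433,P[...,1]+.132)<.05)&(P[...,2]>.14); print('yellow',P[m].mean(0))
E
```

```text
pos [ 0.5131 -0.1049  0.3635] yaw -102.2 tilt z [-0.      0.0017 -1.    ] t 16.9 | shift [ 0.0035 -0.2607  0.014 ] turn -0.0017 F [0.9 1.1 0.3] w 0.03585923305307405
scene 197
[0.55672819 0.14527957 0.12380915] [0.57820989 0.16216173 0.1758855 ] [0.56819062 0.15495319 0.17333297]
yellow [ 0.43513709 -0.12944287  0.14435397]
top 92
[0.5550758  0.14292406 0.1220256 ] [0.57637853 0.1592344  0.17439613] [0.56661189 0.15012667 0.17143763]
yellow [nan nan nan]<stdin>:10: RuntimeWarning: Mean of empty slice.
  ret = um.true_divide(
```

View pics/s10.png

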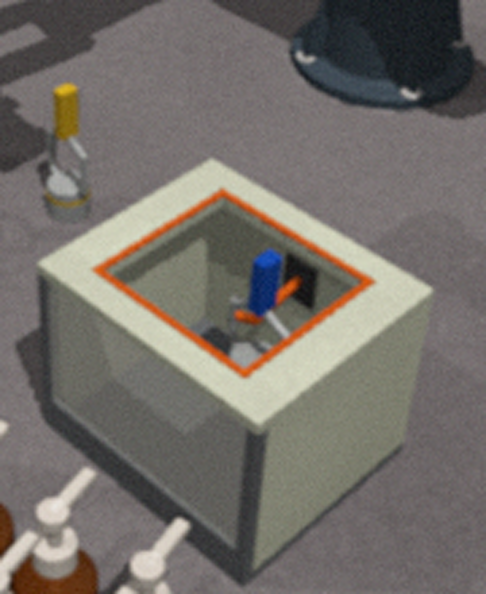

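View pics/t10.png

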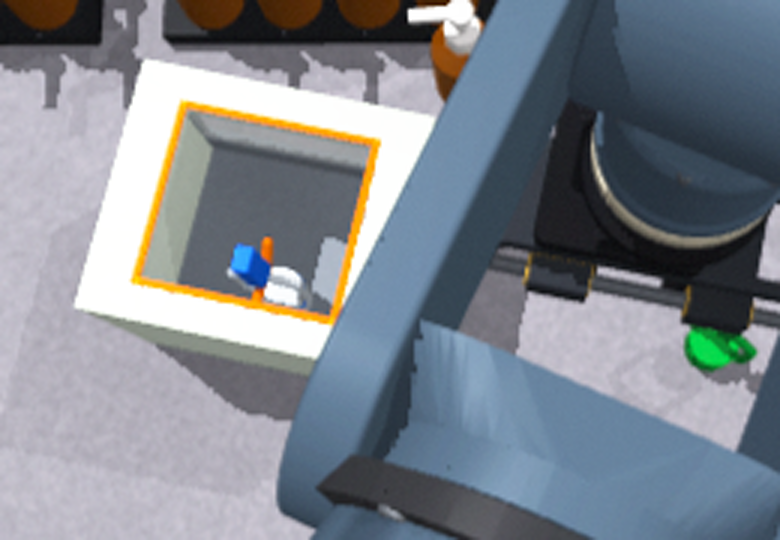

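The gauge hangs on the hook (s10 (265,285)), with its top at about z 0.172, as expected. I'll wait about 1.5 s and check that it is still.

{"api": "send_rows", "payload": {"steps": [0.036, 0, 0, 0, 0, 0.036, 0, 0, 0, 0, 0.036, 0, 0, 0, 0, 0.036, 0, 0, 0, 0, 0.036, 0, 0, 0, 0, 0.036, 0, 0, 0, 0, 0.036, 0, 0, 0, 0, 0.036, 0, 0, 0, 0]}}

```text
time: 18.0
position: [0.5133, -0.1036, 0.3632]
tool_rot: [0.994, -0.105, -0.0, -0.001]
ft_force: [-0.1, 0.2, -0.2]
grip_width: 0.0362
```

```bash
python3 - <<'E'
from h import *
for i in range(8):
    c=grab('scene');P=cloud(c);h=cv2.cvtColor(c['color'],cv2.COLOR_RGB2HSV)
    m=(h[...,0]>=105)&(h[...,0]<=128)&(h[...,1]>150)&(np.hypot(P[...,0]-.57,P[...,1]-.15)<.06)&(P[...,2]>.1)&(P[...,2]<.2)
    q=P[m]; v,u=np.where(m); k=q[:,2]>q[:,2].max()-.006
    print(len(q),q[k].mean(0).round(4),u.mean().round(2),v.mean().round(2),u[v<v.min()+4].mean().round(2),u[v>v.max()-4].mean().round(2))
print(robot.get_obs()['time'])
save(c,'s11.png',(270,180,350,280),6)
E
```

```text
198 [0.5682 0.1546 0.1732] 317.62 223.73 319.13 315.84
197 [0.5685 0.1551 0.1731] 317.59 223.77 319.1 315.84
194 [0.5681 0.1549 0.1736] 317.58 223.71 319.13 315.79
198 [0.5675 0.1548 0.1736] 317.61 223.71 319.13 315.84
199 [0.5676 0.1547 0.1738] 317.58 223.78 319.13 315.75
199 [0.568  0.1548 0.1737] 317.62 223.75 319.13 315.84
200 [0.5683 0.1546 0.1732] 317.6 223.8 319.13 315.75
196 [0.5688 0.1551 0.1736] 317.6 223.78 319.0 315.84
18.4
```

View pics/s11.png

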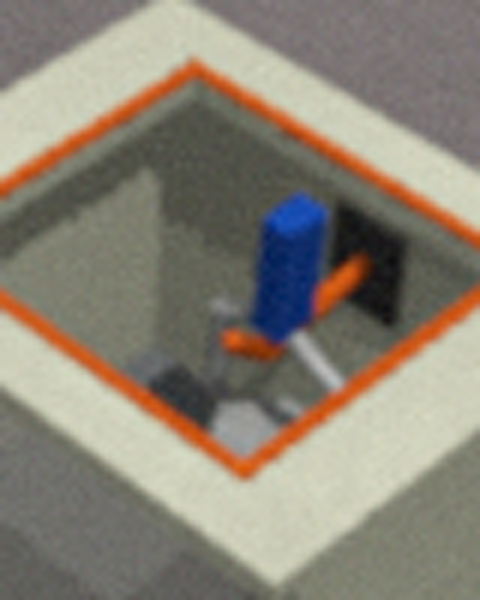

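The gauge is still: pixel centroid steady within 0.1 px over 8 frames. Handing in.

```bash
python3 -c "
from rig import hand_in; print(hand_in())"
```

```text
the job is handed in; nothing more can be done
None
```

The blue gauge is hanging by its bow on the hook inside the cabinet. I handed the job in at about 18.4 s.

**What I did:** I gripped the blue gauge at about z 130, lowered it through the hatch 58 mm ahead of the seat and moved it back over the tip. The first lowering touched the hook's forward slope about 4 mm high, at about 12 N. I shifted back in small steps, found the seat, released and withdrew straight up.

**Last checks:**
- **Position:** the top of the grip is at z 0.172–0.174, against 0.171 expected when hung.
- **Stillness:** the gauge stayed steady within 0.1 px over 8 frames.
- **Robot:** the arm is clear of everything, and the wrist force reads about zero.
- **Cabinet contact:** apart from the hook contacts, no force rise or picture showed the gauge or robot touching the cabinet.
- **Yellow gauge:** the scene camera shows it where it stood. The same check from the top camera gave no reading because the arm blocked the view.
- **Tilt:** the gauge appears to hang a few degrees off vertical sideways, probably from friction on the hook.

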